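Load an offcut into a sprung-arm holding fixture

ROBOT

A 6-joint arm with a two-finger parallel gripper is mounted at the origin on the work surface; the furniture and walls round the work are solid. World frame = base frame: x ahead of the robot, y to its left, z up, the work surface at z = 0. Lengths are in m, angles in rad, forces in N, time in s.
With the tool pointing down it reaches from about 0.275 to 0.75 m from the base axis. Payload 10.2 kg.
Tool frame: the origin (TCP) lies at the very end of the fingers, on their centre line; the grasp point (between the pads) lies env.grasp_offset behind it (env.grasp_offset is the distance from the TCP to the grasp point, in m); z points along the fingers, y is the line along which they close (so a half turn about z gives the same grasp; the last joint's range is limited). The gripper opens to 88 mm and grips with 3 to 60 N. Pads are 18 mm wide; open, the fingers measure 123 mm over their backs; the gripper's body (75 mm by 187 mm) begins 45 mm behind the grasp point.
Start: joints at [0.948, 0.313, 1.498, -0, 1.331, -0.223], TCP at [0.204, 0.484, 0.239] pointing down, gripper open.
Joint ranges: [-2.94, 2.94], [-0.97, 2.17], [0.19, 2.56], [-1.23, 4.37], [0.02, 3.11], [-2.88, 2.88]. Speed limits (rad/s): [2.39, 2.39, 3.01, 3.14, 3.14, 3.14].

INTERFACE

Orientations are given as [roll, pitch, yaw] about the fixed x, y, z axes, in that order (R = Rz(yaw) Ry(pitch) Rx(roll)).
In Python, from cell import env gives the robot as it stands.
- The arm moves only by the tool send_rows, never from a script. Its argument "increments" is a list of rows, each a list of 5 numbers: the opening, from -1 (shut) to 1 (fully open), then the shift along the tool's x, y, z in m, then the turn about the tool's z in degrees. A call has 1 to 10 rows; each row shifts and turns the commanded pose from where the row before left it, along the tool's axes as they then stand; what a row does not reach is not made up. A row lasts 1/12 s, in which the tool goes at most 41.7 mm and 7.16 degrees, less where a joint would pass 70% of its speed; a pose out of reach is approached as far as the arm can. A call with a gripper value outside its range is refused whole. The fingers move at their own pace and stop on an object; "newtons" is the grip in N (left out, the last holds). Time passes only in rows, so rows that do not move let the fingers close. It gives the time, the measured TCP pose, the force, the opening and the grip force at its end, in the units of the state.
- env.observe(): the state, without advancing time (a new reading comes with each control period).
- env.get_image(name): name is "side" or "top" or "wrist"; returns a dict with "image" (400x640x3 uint8, blue, green, red), "camera_matrix" (3x3 intrinsics, pixels), "k1" (the pictures are not rectified: a ray, as slopes to the right and down, at radius r is drawn at 1 + k1 r^2 times it, then the intrinsics apply), "rvec" (rotation vector, rad) and "tvec" (3), from world to camera coordinates, as OpenCV has them; the wrist camera has in their place "hand_eye" (4x4, takes a point from camera to tool coordinates, whose origin is the TCP and whose axes are the flange's). Camera axes: x right, y down, z forward; pixel columns grow to the right and rows downward; lengths in m; the calibration is good to about 2 mm. A picture is of the moment at which its call begins: read the wrist's pose just before it. There is no depth.
- env.finish_job(): hands the job in; it is judged then, once.
The state is a dict: "time_s": time; "joints": joint angles; "dq": joint speeds; "joint_efforts": joint torques, N m; "ee_pos": TCP position; "tcp_rot": TCP orientation; "force": force on the tool from outside, world axes, zero at the start; "torque": the same for the moment, N m; "width": opening from 0.0 (shut) to 1.0 (fully open); "grasp_force": force on a finger pad.
Only numpy, scipy, OpenCV 4.12 (cv2) and the standard library are available. Lean on these libraries where they do the work, as an engineer would, in place of code of your own. Each camera call takes 0.05 s, during which the arm holds its last target. There are 200 camera calls.

TASK

Load the pale wooden offcut into the holding fixture for marking out: gripping the offcut, use its long side to push the sprung arm's roller well back, past where it will rest, set the offcut down flat on the plate between the roller and the low aluminium fence, slide it firmly but gently endwise against the red end stop and ease it across to the fence. Then let go, so that the arm clamps it flush against the fence with its end still touching the stop. Fence and stop are only tacked down, so keep every push on them light (5 to 12 N is plenty, 25 N is too much) and do not lean hard on the plate; leave the tape measure, black tape and paint tin where they are.

Things in the scene. Friction and masses are not known exactly. Their poses are not given: they have to be found in the camera images.
- offcut: Pale softwood offcut, a plain block 45 (x) by 150 (y) by 34 (z) mm, 0.11 kg give or take. Origin at the centre of its underside, y along its length. It lies flat on the bench; either end may face the stop.
- jig: Fixture fixed on the bench: plywood plate 130 x 235 x 12 mm; place and yaw vary. Origin on the bench under the centre of the offcut's place, z up. It carries the fence at x = -22.5 mm, two slots with the red end stop, and the sprung arm. Arm's pivot post at x = 60, y = 85 mm, 24 mm high above the plate; the curved bar is at most 11 mm above the plate.
- fence: Low aluminium fence fixed on the plate, 12 mm thick, 170 mm long, 12 mm high above the plate; origin at the foot of its inner face, at mid length: the face looks to the fixture's +x and lies 22.5 mm from the seat along -x. Rigid.
- seat (a point): Point on the plate's top, 12 mm above the fixture's origin, axes as the fixture's. The red end stop, 34 (x) x 14 (y) x 14 (z) mm, is screwed down anywhere in its slots: its face, which looks to -y, lies 70 to 90 mm from here along +y, not measured, to be felt or seen. Offcut home: its origin is at x = 0, z = 0 here, y = the face's y less 75 mm, its length along y.
- spring_arm (a joint): Angle (rad) of the curved steel arm: 0 at rest, grows as it is drawn back (roller to the fixture's +x), 0.36 at most; 0.008 per mm of roller movement, about 0.13 with the offcut home. Sprung and damped: the roller pushes towards the fence with 2.8 N at rest, 4.5 N with the offcut home, 5.5 N at 0.21.
- roller (a point): White upright roller on the arm's free end, 3 to 28 mm above the plate, 14 mm thick up to 12 mm and tapering to 10 mm at the top; the point is 13 mm above the plate on its axis. At rest at x = 13.5, y = -35 mm in the seat's axes (x = 29.5, y = -40 with the offcut home). Held over the fence (underside 14 to 18 mm above the plate), the offcut goes down on its fence side and can push it to +x.
- measure: Yellow tape measure, 68 x 84 x 37 mm, a bystander; origin at the centre of its underside.
- black_tape: Roll of black tape lying flat, 68 mm across, 19 mm high, a bystander; origin at the centre of its underside.
- paint: Small red paint tin, 78 mm across, 77 mm high, a bystander; origin at the centre of its underside.

How it is judged:
By the outcome, as a careful person would: the job done as asked, in the order asked, and still so for the second after the job is handed in, with the robot touching nothing.
It also fails if it takes over 64 s, if anything falls off the work surface, if the arm or the gripper's body presses on something with over 40 N, if the wrist force passes 120 N, or if a joint passes its speed limit or range.

## Working session

There is one attempt and no reset: what is moved stays moved. The work goes in short steps, Python scripts to look and compute and a tool call to move; the robot and the scene stay as the last step left them, time stands still between calls to the robot, and variables do not carry over. Pictures are saved under pics/ and viewed, at most 10 in all, crops included, and the job is handed in when it is done.

Besides the shell and the picture viewer there is one more tool, called after ">>>" in YAML: its name, and indented under it one key for each argument. send_rows: Moves the arm, as the interface text tells. Its arguments: {"type":"object","properties":{"increments":{"type":"array"},"newtons":{"type":"number"}},"required":["increments"]}

```bash
mkdir -p pics; ls; python3 - <<'E'
from cell import env
import cv2
s=env.observe();print({k:s[k] for k in('time_s','ee_pos','tcp_rot','width','force')},env.grasp_offset)
for n in('top','side'):
    d=env.get_image(n);cv2.imwrite(f'pics/{n}0.png',d['image']);print(n,d['camera_matrix'],d['k1'],d['rvec'],d['tvec'])
E
```

```text
pics
{'time_s': 0.0, 'ee_pos': array([0.20420089, 0.4833925 , 0.23818232]), 'tcp_rot': array([-3.14035907e+00, -2.56172548e-04,  2.74180529e+00]), 'width': 0.99915465613659, 'force': array([ 0.66400094, -0.2218604 ,  0.13744181])} 0.0187
top [[438.44259549   0.         317.21823215]
 [  0.         438.44259549 206.21671423]
 [  0.           0.           1.        ]] 0.02208916754377226 [ 2.13907962 -2.13219987  0.17084278] [0.11821154 0.51520804 0.82660735]
side [[436.73628536   0.         322.15200738]
 [  0.         436.73628536 199.15894332]
 [  0.           0.           1.        ]] -0.0683624270824659 [ 0.91631476  2.66348467 -0.81709657] [ 0.31501407 -0.31734577  1.21955092]
```

View pics/top0.png

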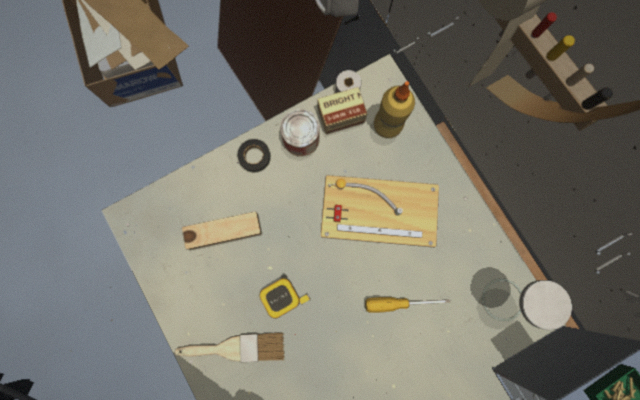

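View pics/side0.png

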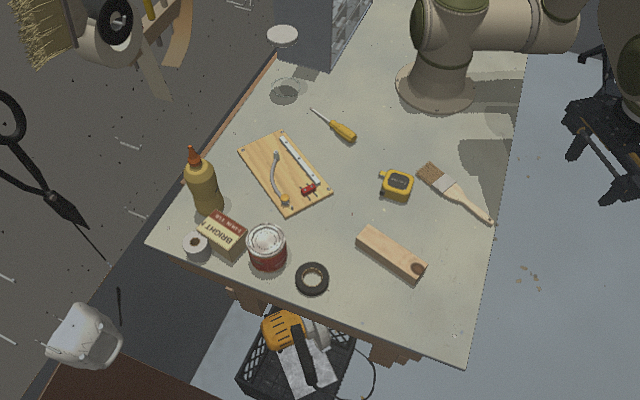

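The top view shows the offcut around (222,231), the fixture around (380,211), the pivot at (341,184), the roller at (399,211), the fence from (338,228) to (424,235) and the stop at (337,213). I'll enlarge these.

```bash
python3 - <<'E'
import cv2,numpy as np
a=cv2.imread('pics/top0.png');b=cv2.imread('pics/side0.png')
c=cv2.resize(a[165:260,310:450],None,fx=5.5,fy=5.5,interpolation=cv2.INTER_CUBIC)
cv2.imwrite('pics/c1.png',c)
c1=cv2.resize(a[200:260,170:270],None,fx=4,fy=4,interpolation=cv2.INTER_CUBIC)
c2=cv2.resize(b[215:290,345:445],None,fx=4,fy=4,interpolation=cv2.INTER_CUBIC)
c3=cv2.resize(b[120:220,230:340],None,fx=4,fy=4,interpolation=cv2.INTER_CUBIC)
o=np.zeros((560,800,3),'u1') if 0 else np.zeros((560,850,3),np.uint8)
o[:240,:400]=c1;o[250:550,:400]=c2;o[:400,405:845]=c3
cv2.imwrite('pics/c2.png',o[:, :800])
E
```

```text
(no output)
```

View pics/c1.png

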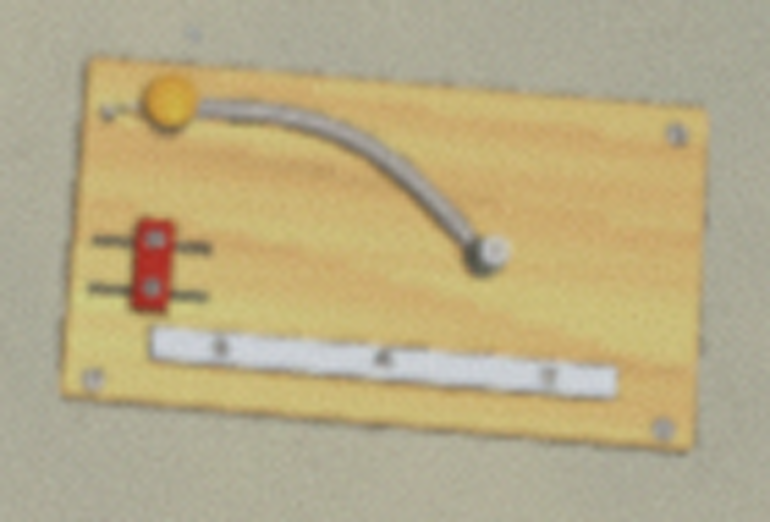

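View pics/c2.png

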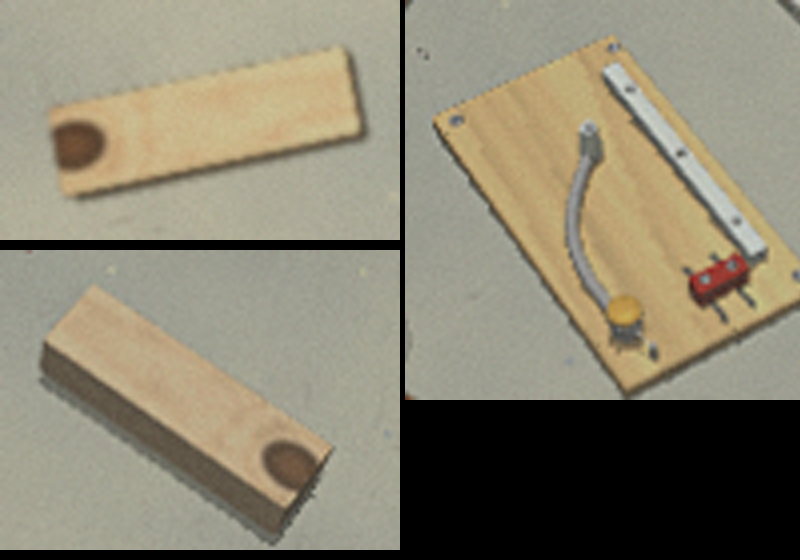

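Crop c1 (5.5x) gives the plate corners, fence, stop, pivot and roller. Crop c2 gives the offcut's top corners in both views. Next I'll fit the poses from these points.

```bash
cat >h.py <<'E'
from cell import env
import cv2,numpy as np
from scipy.optimize import least_squares
C={}
def cam(n):
    if n not in C: C[n]=env.get_image(n)
    return C[n]
def proj(n,P):
    d=cam(n);R=cv2.Rodrigues(np.array(d['rvec']))[0]
    c=np.atleast_2d(P)@R.T+d['tvec'];s=c[:,:2]/c[:,2:]
    s=s*(1+d['k1']*(s**2).sum(1,keepdims=True));K=d['camera_matrix']
    return s*[K[0,0],K[1,1]]+K[:2,2]
def tf(p,L):
    L=np.array(L,float);c,s=np.cos(p[2]),np.sin(p[2])
    return np.c_[L[:,0]*c-L[:,1]*s+p[0],L[:,0]*s+L[:,1]*c+p[1],L[:,2]]
E
python3 - <<'E'
from h import *
T=lambda l:np.array(l)/5.5+[310,165]
S=lambda l:(np.array(l)-[405,0])/4+[230,120]
F=[(-.0225,.085,.024),(-.0225,-.085,.024),(-.0345,-.085,.024),(-.0345,.085,.024)]
L=F+[(.060,.085,.036),(.0135,-.035,.040)]
pt=T([(150,326),(617,367),(614,397),(150,358),(170,100),(493,250)])
ps=S([(750,258),(603,72),(620,65),(767,247),(625,308),(588,128)])
f=lambda p:np.r_[proj('top',tf(p,L))-pt,proj('side',tf(p,L))-ps].ravel()
best=min((least_squares(f,[.5,.0,y]) for y in np.arange(0,6.3,.8)),key=lambda r:r.cost)
j=best.x;print('jig',j,np.round(best.fun.reshape(-1,2),1).tolist())
# stop face
fs=T([(175,222),(167,312)])
g=lambda q:(proj('top',tf(j,[(.017+q[1],q[0],.026),(-.017+q[1],q[0],.026)]))-fs).ravel()
r=least_squares(g,[.08,0]);print('stop y,x',r.x,np.round(r.fun,1))
W=lambda l:np.array(l)/4+[170,200]
V=lambda l:(np.array(l)-[0,250])/4+[345,215]
O=[(a,b,.034) for a,b in((-.0225,-.075),(-.0225,.075),(.0225,.075),(.0225,-.075))]
ot=W([(50,108),(345,47),(362,134),(68,197)]);os=V([(333,450),(95,287),(42,342),(278,515)])
for y0 in np.arange(0,6.3,.8):
  for os2 in(os,):
    k=lambda p:np.r_[proj('top',tf(p,O))-ot,proj('side',tf(p,O))-os2[[0,1,2,3]]].ravel()
    r=least_squares(k,[.4,.2,y0]);print('off',r.x,r.cost)
    if r.cost<100: print(np.round(r.fun.reshape(-1,2),1).tolist())
E
```

```text
jig [ 0.49696554 -0.00614801 -0.08635911] [[-0.5, -0.4], [-0.7, -0.3], [-0.4, 0.3], [-1.0, -0.3], [-0.5, -0.6], [-0.6, -0.1], [0.1, -1.1], [-0.7, -1.4], [-0.7, -1.6], [0.3, -0.6], [-0.3, -0.5], [-0.0, -0.6]]
stop y,x [ 0.07817525 -0.00100786] [-0.  -0.1  0.   0.1]
off [ 0.46862046  0.3111227  -2.92489855] 804.9852971059186
off [0.46862047 0.3111227  3.3582815 ] 804.9852970591201
off [0.46862046 0.3111227  3.35828251] 804.9852970467816
off [0.46862047 0.3111227  3.35828213] 804.9852970501984
off [0.46862046 0.3111227  3.35828253] 804.9852970465954
off [0.46862046 0.3111227  3.35828367] 804.9852970451294
off [0.46862046 0.3111227  3.35828366] 804.985297045072
off [0.46862046 0.3111227  3.3582837 ] 804.9852970452532
```

```bash
python3 - <<'E'
from h import *
W=lambda l:np.array(l)/4+[170,200]
V=lambda l:(np.array(l)-[0,250])/4+[345,215]
O=[(a,b,.034) for a,b in((.0225,.075),(.0225,-.075),(-.0225,-.075),(-.0225,.075))]
ot=W([(50,108),(345,47),(362,134),(68,197)]);os=V([(278,515),(42,342),(95,287),(333,450)])
k=lambda p:np.r_[proj('top',tf(p,O))-ot,proj('side',tf(p,O))-os].ravel()
r=least_squares(k,[.48,.3,.2]);print('off',r.x,r.cost,np.round(r.fun.reshape(-1,2),1).tolist())
E
```

```text
off [0.46902661 0.31134689 0.20555614] 12.64745325603523 [[-1.3, -1.1], [-0.5, -0.9], [-0.7, -0.6], [-2.3, -1.0], [1.2, -1.7], [-0.4, -1.7], [-0.7, -2.1], [-0.3, -1.4]]
```

>>> send_rows:
  increments:
    - [1, -0.0314, -0.006, 0.008, 0]
    - [1, -0.0314, -0.006, 0.008, 0]
    - [1, -0.0314, -0.006, 0.008, 0]
    - [1, -0.0314, -0.006, 0.008, 0]
    - [1, -0.0314, -0.006, 0.008, 0]
    - [1, -0.0314, -0.006, 0.008, 0]
    - [1, -0.0314, -0.006, 0.008, 0]
    - [1, -0.0314, -0.006, 0.008, 0]
    - [1, -0.0314, -0.006, 0.008, 0]
    - [1, -0.0314, -0.006, 0.008, 0]

```text
time_s: 1.13
ee_pos: [0.4714, 0.305, 0.1583]
tcp_rot: [3.142, 0.0, 2.742]
force: [0.0, 0.3, 0.6]
width: 1.0
grasp_force: 0.0
```

>>> send_rows:
  increments:
    - [1, 0, 0, 0, 6.9]
    - [1, 0, 0, 0, 6.9]
    - [1, 0, 0, 0, 6.9]
    - [1, 0, 0, 0, 6.9]
    - [1, 0, 0, 0, 6.9]
    - [1, 0, 0, 0, 6.9]
    - [1, 0, 0, 0, 6.9]
    - [1, 0, 0, 0, 6.9]
    - [1, 0, 0, 0, 0]
    - [1, 0, 0, 0, 0]

```text
time_s: 1.97
ee_pos: [0.4702, 0.3061, 0.1586]
tcp_rot: [-3.141, 0.0, 1.782]
force: [0.7, -0.2, -0.7]
width: 0.998
grasp_force: 0.0
```

```bash
cat >>h.py <<'E'
def go(x,y,z,yawdeg=None):
    from scipy.spatial.transform import Rotation as R
    s=env.observe();r=R.from_euler('xyz',s['tcp_rot']);d=r.inv().apply(np.array([x,y,z])-s['ee_pos'])
    print('pos',np.round(s['ee_pos'],4),'rpy',np.round(np.degrees(s['tcp_rot']),2),'F',np.round(s['force'],1),'t',round(s['time_s'],2))
    print('tool shift mm',np.round(d*1e3,1),'turn',None if yawdeg is None else round(np.degrees(s['tcp_rot'][2])-yawdeg,2))
def wrist(L):
    """project world points to the wrist picture"""
    from scipy.spatial.transform import Rotation as R
    s=env.observe();d=env.get_image('wrist');H=np.array(d['hand_eye'])
    t=R.from_euler('xyz',s['tcp_rot']).inv().apply(np.array(L)-s['ee_pos'])
    c=(t-H[:3,3])@H[:3,:3];q=c[:,:2]/c[:,2:];q=q*(1+d['k1']*(q**2).sum(1,keepdims=True));K=d['camera_matrix']
    return d['image'],q*[K[0,0],K[1,1]]+K[:2,2]
E
python3 - <<'E'
from h import *
go(.470,.306,.016,101.8)
O=[(a,b,.034) for a,b in((.0225,.075),(.0225,-.075),(-.0225,-.075),(-.0225,.075))]
im,q=wrist(tf([.469,.3113,.2056],O))
print(q.round())
cv2.polylines(im,[q.round().astype(int)],True,(0,0,255),1);cv2.imwrite('pics/w1.png',im)
E
```

```text
pos [0.4702 0.3061 0.1586] rpy [-179.99    0.    102.1 ] F [ 0.7 -0.2 -0.7] t 1.97
tool shift mm [ -0.   -0.2 142.6] turn 0.3
[[346. 105.]
 [341. 256.]
 [298. 256.]
 [294. 105.]]
```

View pics/w1.png

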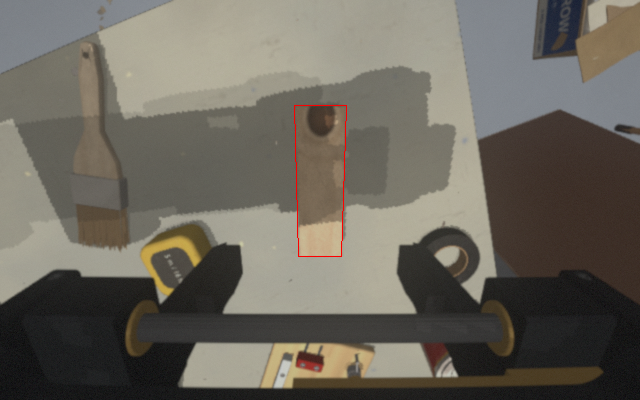

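The wrist view agrees with the fitted offcut (outline 294–346 x 105–256 px), and nothing is in the way of the fingers. Now I'll descend and grip.

>>> send_rows:
  increments:
    - [1, 0, 0, 0.03, 0.3]
    - [1, 0, 0, 0.03, 0]
    - [1, 0, 0, 0.03, 0]
    - [1, 0, 0, 0.03, 0]
    - [1, 0, 0, 0.015, 0]
    - [1, 0, 0, 0.0075, 0]
    - [1, 0, 0, 0, 0]
    - [1, 0, 0, 0, 0]

```text
time_s: 2.68
ee_pos: [0.4707, 0.3063, 0.017]
tcp_rot: [3.141, -0.0, 1.774]
force: [-0.1, -0.3, 1.1]
width: 1.003
grasp_force: 0.0
```

>>> send_rows:
  increments:
    - [-1, 0, 0, 0, 0]
    - [-1, 0, 0, 0, 0]
    - [-1, 0, 0, 0, 0]
    - [-1, 0, 0, 0, 0]
    - [-1, 0, 0, 0, 0]
    - [-1, 0, 0, 0, 0]
    - [-1, 0, 0, 0, 0]
    - [-1, 0, 0, 0, 0]
    - [-1, 0, 0, 0, 0]
    - [-1, 0, 0, 0, 0]
  newtons: 40

```text
time_s: 3.52
ee_pos: [0.4703, 0.3061, 0.0164]
tcp_rot: [3.141, -0.0, 1.773]
force: [-0.0, -0.6, 1.5]
width: 0.504
grasp_force: 40.0
```

>>> send_rows:
  increments:
    - [-1, 0, 0, -0.01, 0]
    - [-1, 0, 0, -0.025, 0]
    - [-1, 0, 0, -0.025, 0]
    - [-1, 0, 0, -0.025, 0]
    - [-1, 0, 0, -0.015, 5.6]
    - [-1, 0, 0, 0, 5.5]
    - [-1, 0, 0, 0, 5.5]
    - [-1, 0, 0, 0, 0]

```text
time_s: 4.18
ee_pos: [0.4702, 0.3061, 0.117]
tcp_rot: [3.141, -0.0, 1.48]
force: [-0.0, -0.0, -0.9]
width: 0.509
grasp_force: 40.0
```

```bash
cat >>h.py <<'E'
J=[.4970,-.0061,-.0864]
def gj(u,v,z,J=J):
    "TCP to seat coords (u,v,z) mm"
    p=tf(J,[(u/1e3,v/1e3,.012+z/1e3)])[0];go(*p,90+np.degrees(J[2]))
    s=env.observe();d=s['ee_pos']-[J[0],J[1],.012];c,n=np.cos(J[2]),np.sin(J[2]);f=s['force']
    print('seat TCP mm',np.round([1e3*(d[0]*c+d[1]*n),1e3*(-d[0]*n+d[1]*c),1e3*d[2]],1),'Fseat',np.round([f[0]*c+f[1]*n,-f[0]*n+f[1]*c,f[2]],1),'grip',s['grasp_force'],s['width'])
E
python3 -c "
from h import *
gj(-22.5,-14,80)"
```

```text
pos [0.4702 0.3061 0.117 ] rpy [ 1.7997e+02 -1.0000e-02  8.4800e+01] F [-0.  -0.  -0.9] t 4.18
tool shift mm [-322.6   32.5   24.9] turn -0.25
seat TCP mm [-53.6 308.7 105. ] Fseat [-0.  -0.  -0.9] grip 39.96475055348128 0.5087134219657519
```

>>> send_rows:
  increments:
    - [-1, -0.02, 0.002, 0, -0.25]
    - [-1, -0.036, 0.0036, 0, 0]
    - [-1, -0.036, 0.0036, 0, 0]
    - [-1, -0.036, 0.0036, 0, 0]
    - [-1, -0.036, 0.0036, 0, 0]
    - [-1, -0.036, 0.0036, 0, 0]
    - [-1, -0.036, 0.0036, 0, 0]
    - [-1, -0.036, 0.0036, 0, 0]
    - [-1, -0.032, 0.0036, 0, 0]
    - [-1, -0.0186, 0.0017, 0, 0]

```text
time_s: 5.02
ee_pos: [0.4757, -0.0209, 0.1165]
tcp_rot: [3.141, 0.0, 1.489]
force: [0.5, 1.1, -1.3]
width: 0.505
grasp_force: 40.0
```

>>> send_rows:
  increments:
    - [-1, 0, 0, 0, 0]
    - [-1, 0, 0, 0, 0]

```text
time_s: 5.18
ee_pos: [0.4757, -0.0185, 0.1163]
tcp_rot: [-3.141, -0.0, 1.488]
force: [-0.1, -0.2, -0.7]
width: 0.506
grasp_force: 40.0
```

```bash
python3 - <<'E'
from h import *
gj(-22.5,-14,32)
im,q=wrist(tf(J,[(.0135,-.035,.040),(.060,.085,.036),(-.0225,.085,.024),(-.0345,.085,.024),(.017,.0782,.026),(-.017,.0782,.026),(-.0225,-.085,.024)]))
print(q.round())
for p in q: cv2.circle(im,tuple(p.round().astype(int).tolist()),2,(255,0,255),-1)
cv2.imwrite('pics/w2.png',im)
E
```

```text
pos [ 0.4757 -0.0185  0.1163] rpy [-1.7999e+02 -1.0000e-02  8.5260e+01] F [-0.1 -0.2 -0.7] t 5.18
tool shift mm [ 0.2 -2.3 72.3] turn 0.21
seat TCP mm [-20.2 -14.2 104.3] Fseat [-0.1 -0.2 -0.7] grip 39.963611788116395 0.5055592246330401
[[360. 234.]
 [432.  79.]
 [317.  79.]
 [301.  79.]
 [369.  89.]
 [324.  89.]
 [317. 275.]]
```

View pics/w2.png

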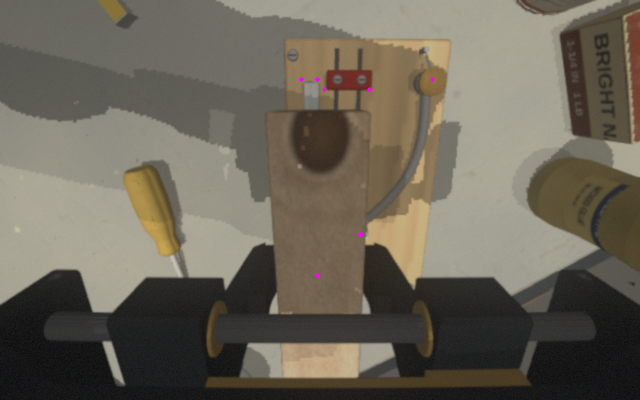

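The wrist view shows the stop at 327–372 px, face row about 90. The fence end is near (319,82) and the pivot near (430,81). All are within 2 mm of the fit, with the fixture about 1.5 mm further +x. Now I'll go down over the fence.

>>> send_rows:
  increments:
    - [-1, 0, -0.001, 0.015, 0.2]
    - [-1, 0, 0, 0.02, 0]
    - [-1, 0, 0, 0.02, 0]
    - [-1, 0, 0, 0.01, 0]
    - [-1, 0, 0, 0.0073, 0]
    - [-1, 0, 0, 0, 0]
    - [-1, 0, 0, 0, 0]

```text
time_s: 5.82
ee_pos: [0.4751, -0.0176, 0.0443]
tcp_rot: [3.141, 0.0, 1.485]
force: [-0.1, 0.1, -0.5]
width: 0.504
grasp_force: 40.0
```

```bash
python3 -c "
from h import *
gj(10.5,-14,32)"
```

```text
pos [ 0.4751 -0.0176  0.0443] rpy [179.98   0.    85.1 ] F [-0.1  0.1 -0.5] t 5.82
tool shift mm [-0.6 31.4  0.3] turn 0.05
seat TCP mm [-20.9 -13.4  32.3] Fseat [-0.1  0.1 -0.5] grip 39.963539466261864 0.5038621863841366
```

>>> send_rows:
  increments:
    - [-1, 0, 0.003, 0, 0]
    - [-1, 0, 0.003, 0, 0]
    - [-1, 0, 0.003, 0, 0]
    - [-1, 0, 0.003, 0, 0]
    - [-1, 0, 0.003, 0, 0]
    - [-1, 0, 0.0035, 0, 0]
    - [-1, 0, 0.0035, 0, 0]
    - [-1, 0, 0.0035, 0, 0]
    - [-1, 0, 0.0035, 0, 0]
    - [-1, 0, 0.003, 0, 0]

```text
time_s: 6.65
ee_pos: [0.5063, -0.0207, 0.0436]
tcp_rot: [-3.139, -0.0, 1.484]
force: [-6.4, -1.2, 0.6]
width: 0.505
grasp_force: 39.9
```

```bash
python3 -c "
from h import *
gj(11.5,-14,16.2)"
```

```text
pos [ 0.5063 -0.0207  0.0436] rpy [-1.7987e+02 -1.0000e-02  8.5030e+01] F [-6.4 -1.2  0.6] t 6.65
tool shift mm [-0.3  1.  15.4] turn -0.02
seat TCP mm [ 10.5 -13.7  31.6] Fseat [-6.2 -1.7  0.6] grip 39.943865176755935 0.504981823469905
```

>>> send_rows:
  increments:
    - [-1, 0, 0, 0.003, 0]
    - [-1, 0, 0, 0.003, 0]
    - [-1, 0, 0, 0.003, 0]
    - [-1, 0, 0, 0.003, 0]
    - [-1, 0, 0, 0.0015, 0]
    - [-1, 0, 0, 0.0005, 0]
    - [-1, 0, 0, 0, 0]
    - [-1, 0, 0, 0, 0]

```text
time_s: 7.32
ee_pos: [0.5061, -0.0205, 0.0295]
tcp_rot: [-3.139, -0.001, 1.484]
force: [-5.2, 0.1, -1.4]
width: 0.503
grasp_force: 39.9
```

```bash
python3 -c "
from h import *
gj(11.5,-5,16.2)"
```

```text
pos [ 0.5061 -0.0205  0.0295] rpy [-1.7987e+02 -3.0000e-02  8.5030e+01] F [-5.2  0.1 -1.4] t 7.32
tool shift mm [8.6 1.2 1.3] turn -0.02
seat TCP mm [ 10.3 -13.6  17.5] Fseat [-5.2 -0.3 -1.4] grip 39.94679673342034 0.5025210732815103
```

Feel for the plate in small steps.

>>> send_rows:
  increments:
    - [-1, 0, 0, 0.0007, 0]
    - [-1, 0, 0, 0, 0]
    - [-1, 0, 0, 0, 0]

```text
time_s: 7.57
ee_pos: [0.5062, -0.0206, 0.0289]
tcp_rot: [-3.14, -0.0, 1.484]
force: [-4.6, -0.0, 0.2]
width: 0.508
grasp_force: 39.9
```

>>> send_rows:
  increments:
    - [-1, 0, 0, 0.0005, 0]
    - [-1, 0, 0, 0, 0]
    - [-1, 0, 0, 0, 0]

```text
time_s: 7.82
ee_pos: [0.5062, -0.0206, 0.0284]
tcp_rot: [-3.14, -0.0, 1.484]
force: [-5.5, 1.0, -1.7]
width: 0.501
grasp_force: 39.9
```

>>> send_rows:
  increments:
    - [-1, 0, 0, 0.0005, 0]
    - [-1, 0, 0, 0, 0]
    - [-1, 0, 0, 0, 0]

```text
time_s: 8.07
ee_pos: [0.5063, -0.0206, 0.0283]
tcp_rot: [-3.14, -0.0, 1.484]
force: [-6.9, 0.7, 4.0]
width: 0.504
grasp_force: 39.9
```

>>> send_rows:
  increments:
    - [-1, 0, 0, 0.0004, 0]
    - [-1, 0, 0, 0, 0]
    - [-1, 0, 0, 0, 0]

```text
time_s: 8.32
ee_pos: [0.5062, -0.0206, 0.0283]
tcp_rot: [-3.14, -0.0, 1.484]
force: [-10.2, 1.1, 9.6]
width: 0.513
grasp_force: 39.9
```

>>> send_rows:
  increments:
    - [-1, 0, 0, -0.0005, 0]
    - [-1, 0.002, 0, 0, 0]
    - [-1, 0.002, 0, 0, 0]
    - [-1, 0.002, 0, 0, 0]
    - [-1, 0.001, 0, 0, 0]
    - [-1, 0, 0, 0, 0]
    - [-1, 0, 0, 0, 0]

```text
time_s: 8.9
ee_pos: [0.507, -0.0137, 0.0283]
tcp_rot: [-3.14, -0.0, 1.484]
force: [-5.3, 0.1, 2.3]
width: 0.51
grasp_force: 39.9
```

```bash
python3 -c "
from h import *
gj(11.5,-5,16.2)"
```

```text
pos [ 0.507  -0.0137  0.0283] rpy [-1.7993e+02 -1.0000e-02  8.5030e+01] F [-5.3  0.1  2.3] t 8.9
tool shift mm [1.7 0.8 0.1] turn -0.02
seat TCP mm [10.7 -6.7 16.3] Fseat [-5.3 -0.3  2.3] grip 39.94033811381087 0.510460940750523
```

>>> send_rows:
  increments:
    - [-1, 0.001, 0, 0, 0]
    - [-1, 0.001, 0, 0, 0]
    - [-1, 0, 0, 0, 0]
    - [-1, 0, 0, 0, 0]

```text
time_s: 9.23
ee_pos: [0.5072, -0.0118, 0.0283]
tcp_rot: [-3.14, -0.0, 1.484]
force: [-6.2, -1.2, 1.3]
width: 0.508
grasp_force: 39.9
```

>>> send_rows:
  increments:
    - [-1, 0.0006, 0, 0, 0]
    - [-1, 0, 0, 0, 0]
    - [-1, 0, 0, 0, 0]

```text
time_s: 9.48
ee_pos: [0.5073, -0.0113, 0.0283]
tcp_rot: [-3.14, -0.0, 1.484]
force: [-5.6, -1.8, 1.3]
width: 0.507
grasp_force: 39.9
```

>>> send_rows:
  increments:
    - [-1, 0.0004, 0, 0, 0]
    - [-1, 0, 0, 0, 0]
    - [-1, 0, 0, 0, 0]

```text
time_s: 9.73
ee_pos: [0.5073, -0.0109, 0.0283]
tcp_rot: [-3.14, 0.0, 1.484]
force: [-5.6, -1.0, 2.3]
width: 0.505
grasp_force: 39.9
```

>>> send_rows:
  increments:
    - [-1, 0.0005, 0, 0, 0]
    - [-1, 0, 0, 0, 0]
    - [-1, 0, 0, 0, 0]

```text
time_s: 9.98
ee_pos: [0.5074, -0.0104, 0.0283]
tcp_rot: [-3.14, 0.0, 1.484]
force: [-5.7, -1.1, 1.7]
width: 0.51
grasp_force: 39.9
```

>>> send_rows:
  increments:
    - [-1, 0.0005, 0, 0, 0]
    - [-1, 0, 0, 0, 0]
    - [-1, 0, 0, 0, 0]

```text
time_s: 10.23
ee_pos: [0.5074, -0.0099, 0.0283]
tcp_rot: [-3.14, 0.0, 1.484]
force: [-5.4, -2.1, 1.8]
width: 0.508
grasp_force: 39.9
```

>>> send_rows:
  increments:
    - [-1, 0.0004, 0, 0, 0]
    - [-1, 0, 0, 0, 0]
    - [-1, 0, 0, 0, 0]

```text
time_s: 10.48
ee_pos: [0.5074, -0.0095, 0.0283]
tcp_rot: [-3.14, 0.0, 1.484]
force: [-6.1, -1.3, 1.9]
width: 0.505
grasp_force: 39.9
```

>>> send_rows:
  increments:
    - [-1, 0.0005, 0, 0, 0]
    - [-1, 0, 0, 0, 0]
    - [-1, 0, 0, 0, 0]

```text
time_s: 10.73
ee_pos: [0.5075, -0.009, 0.0283]
tcp_rot: [-3.14, 0.0, 1.484]
force: [-6.5, -1.9, 2.7]
width: 0.503
grasp_force: 39.9
```

>>> send_rows:
  increments:
    - [-1, 0.0004, 0, 0, 0]
    - [-1, 0, 0, 0, 0]
    - [-1, 0, 0, 0, 0]

```text
time_s: 10.98
ee_pos: [0.5075, -0.0088, 0.0283]
tcp_rot: [-3.14, 0.0, 1.484]
force: [-5.2, -1.8, 1.1]
width: 0.508
grasp_force: 39.9
```

>>> send_rows:
  increments:
    - [-1, 0.0004, 0, 0, 0]
    - [-1, 0, 0, 0, 0]
    - [-1, 0, 0, 0, 0]

```text
time_s: 11.23
ee_pos: [0.5076, -0.0087, 0.0283]
tcp_rot: [-3.14, 0.001, 1.484]
force: [-7.5, -4.5, 0.9]
width: 0.508
grasp_force: 39.9
```

>>> send_rows:
  increments:
    - [-1, 0.0002, 0, 0, 0]
    - [-1, 0, -0.0015, 0, 0]
    - [-1, 0, -0.0015, 0, 0]
    - [-1, 0, -0.0015, 0, 0]
    - [-1, 0, -0.0015, 0, 0]
    - [-1, 0, -0.001, 0, 0]
    - [-1, 0, -0.001, 0, 0]
    - [-1, 0, 0, 0, 0]

```text
time_s: 11.9
ee_pos: [0.5006, -0.0081, 0.0286]
tcp_rot: [3.14, 0.001, 1.483]
force: [-2.6, -6.6, -0.9]
width: 0.505
grasp_force: 39.9
```

```bash
python3 -c "
from h import *
gj(0,-5,16.2)"
```

```text
pos [ 0.5006 -0.0081  0.0286] rpy [1.799e+02 6.000e-02 8.499e+01] F [-2.6 -6.6 -0.9] t 11.9
tool shift mm [-3.4 -3.7  0.4] turn -0.06
seat TCP mm [ 3.7 -1.6 16.6] Fseat [-2.  -6.8 -0.9] grip 39.9335510074161 0.5045106055411903
```

>>> send_rows:
  increments:
    - [-1, 0, -0.0008, 0.0002, 0]
    - [-1, 0, -0.0008, 0, 0]
    - [-1, 0, 0, 0, 0]

```text
time_s: 12.15
ee_pos: [0.4992, -0.008, 0.0285]
tcp_rot: [3.139, 0.001, 1.483]
force: [-1.0, -5.4, 0.9]
width: 0.508
grasp_force: 39.9
```

>>> send_rows:
  increments:
    - [-1, 0, -0.0005, 0, 0]
    - [-1, 0, 0, 0, 0]
    - [-1, 0, 0, 0, 0]

```text
time_s: 12.4
ee_pos: [0.4988, -0.0079, 0.0285]
tcp_rot: [3.139, 0.001, 1.483]
force: [-1.2, -5.4, 0.1]
width: 0.508
grasp_force: 39.9
```

>>> send_rows:
  increments:
    - [-1, 0, -0.0005, 0, 0]
    - [-1, 0, 0, 0, 0]
    - [-1, 0, 0, 0, 0]

```text
time_s: 12.65
ee_pos: [0.4987, -0.0079, 0.0286]
tcp_rot: [3.138, 0.001, 1.483]
force: [0.1, -4.8, -1.3]
width: 0.508
grasp_force: 39.9
```

>>> send_rows:
  increments:
    - [-1, 0, -0.0003, 0.0002, 0]
    - [-1, 0, 0, 0, 0]
    - [-1, 0, 0, 0, 0]

```text
time_s: 12.9
ee_pos: [0.4987, -0.008, 0.0286]
tcp_rot: [3.137, 0.001, 1.483]
force: [0.2, -5.4, -0.7]
width: 0.509
grasp_force: 39.9
```

```bash
python3 - <<'E'
from h import *
gj(0,-5,16.2)
a=env.get_image('top')['image'];b=env.get_image('side')['image']
c=cv2.resize(a[165:260,310:450],None,fx=4.2,fy=4.2,interpolation=cv2.INTER_CUBIC)
d=cv2.resize(b[100:225,225:345],None,fx=1.6*1,fy=1.6,interpolation=cv2.INTER_CUBIC)
im=env.get_image('wrist')['image'][20:320,200:500]
o=np.zeros((600,800,3),np.uint8)
h=min(300,c.shape[0]);o[:c.shape[0],:c.shape[1]]=c;o[:d.shape[0],600:600+d.shape[1]]=d;w=im[:600-400];o[400:600,:300]=w
cv2.imwrite('pics/p3.png',o)
E
```

```text
pos [ 0.4987 -0.008   0.0286] rpy [1.7976e+02 6.0000e-02 8.4960e+01] F [ 0.2 -5.4 -0.7] t 12.9
tool shift mm [-3.3 -1.8  0.4] turn -0.09
seat TCP mm [ 1.8 -1.7 16.6] Fseat [ 0.7 -5.4 -0.7] grip 39.936398200225085 0.508644756789568
```

View pics/p3.png

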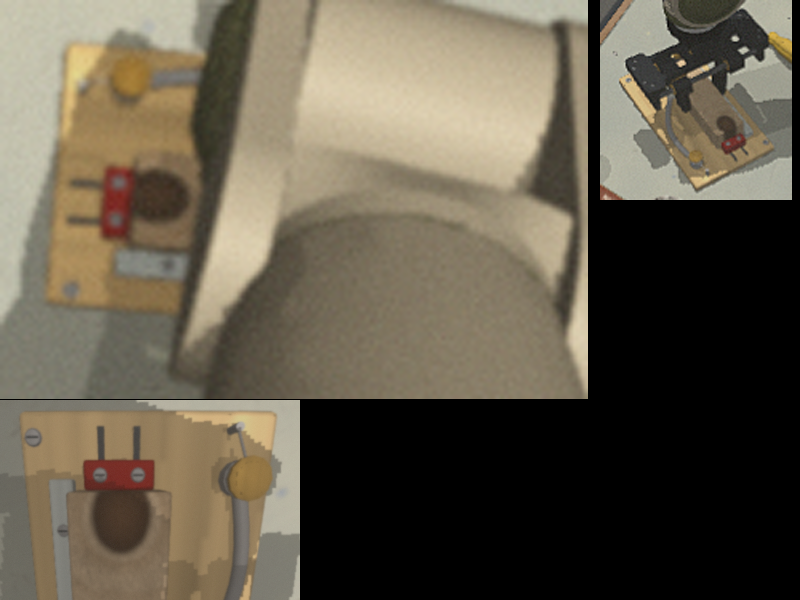

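The offcut's end meets the red stop and its side lies along the fence. I'll release it.

>>> send_rows:
  increments:
    - [0.5, 0, 0, 0, 0]
    - [0.5, 0, 0, 0, 0]
    - [0.5, 0, 0, 0, 0]
    - [0.5, 0, 0, 0, 0]
    - [0.5, 0, 0, 0, 0]
    - [0.5, 0, 0, 0, 0]
    - [0.5, 0, 0, 0, 0]

```text
time_s: 13.63
ee_pos: [0.497, -0.0069, 0.0279]
tcp_rot: [3.142, -0.0, 1.484]
force: [0.5, -1.4, -0.7]
width: 0.753
grasp_force: 0.0
```

```bash
python3 - <<'E'
from h import *
gj(0,-5,16.2)
cv2.imwrite('pics/w4.png',cv2.resize(env.get_image('wrist')['image'][60:210,230:430],None,fx=4,fy=4,interpolation=cv2.INTER_CUBIC))
E
```

```text
pos [ 0.497  -0.0069  0.0279] rpy [180.    -0.    85.05] F [ 0.5 -1.4 -0.7] t 13.63
tool shift mm [-4.2 -0.  -0.3] turn 0.0
seat TCP mm [ 0.  -0.8 15.9] Fseat [ 0.6 -1.4 -0.7] grip 0.0 0.7530540254724857
```

View pics/w4.png

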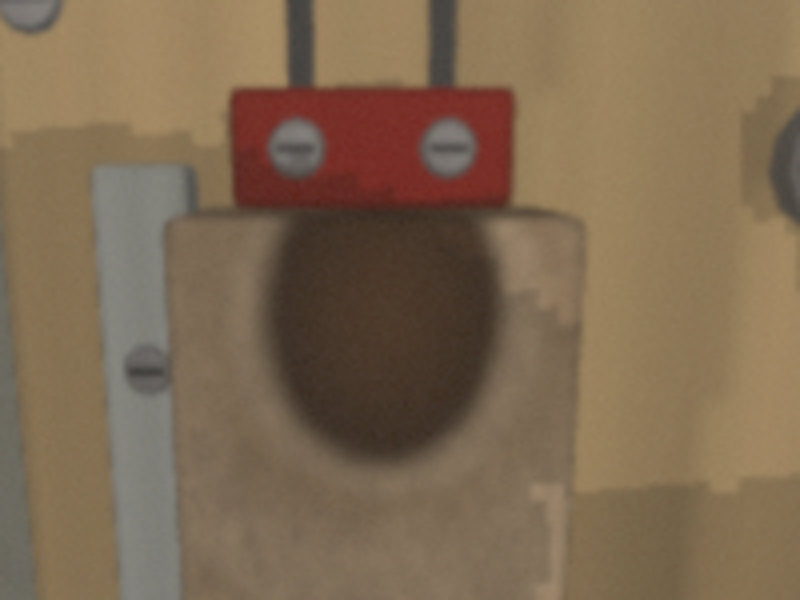

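The wrist view shows the end against the stop (row 210 in the crop) and the side along the fence. I'll lift clear and check.

>>> send_rows:
  increments:
    - [0.5, 0, 0, -0.006, 0]
    - [0.5, 0, 0, -0.01, 0]
    - [0.5, 0, 0, -0.02, 0]
    - [0.5, 0, 0, -0.03, 0]
    - [0.5, 0, 0, -0.03, 0]
    - [0.5, 0, 0, -0.03, 0]
    - [0.5, -0.01, -0.03, -0.01, 0]
    - [0.5, 0, -0.03, 0, 0]
    - [0.5, 0, -0.03, 0, 0]
    - [0.5, 0, -0.03, 0, 0]

```text
time_s: 14.52
ee_pos: [0.3752, -0.0064, 0.1647]
tcp_rot: [3.14, 0.0, 1.484]
force: [1.4, 0.5, 0.5]
width: 0.75
grasp_force: 0.0
```

>>> send_rows:
  increments:
    - [0.5, 0, -0.03, 0, 0]
    - [0.5, 0, -0.03, 0, 0]
    - [0.5, 0, -0.02, 0, 0]
    - [0.5, 0, 0, 0, 0]
    - [0.5, 0, 0, 0, 0]

```text
time_s: 14.93
ee_pos: [0.2969, 0.0003, 0.1648]
tcp_rot: [3.139, 0.001, 1.484]
force: [0.5, -0.1, 0.5]
width: 0.749
grasp_force: 0.0
```

```bash
python3 - <<'E'
from h import *
s=env.observe();print(s['ee_pos'],s['force'],s['time_s'])
a=env.get_image('top')['image'];b=env.get_image('side')['image'];w=env.get_image('wrist')['image']
o=np.zeros((600,800,3),np.uint8)
r=lambda i,f:cv2.resize(i,None,fx=f,fy=f,interpolation=cv2.INTER_CUBIC)
o[:285,:420]=r(a[165:260,310:450],3)
o[:360,425:800]=r(b[120:216,230:330],3.75)
x=r(w,.37);o[365:365+x.shape[0],425:425+x.shape[1]]=x
o[290:590,:400]=r(a[195:270,320:420],4)
cv2.imwrite('pics/p5.png',o)
E
```

```text
[2.96880042e-01 2.51684802e-04 1.64841504e-01] [ 0.51815383 -0.07474488  0.48212746] 14.9333
```

View pics/p5.png

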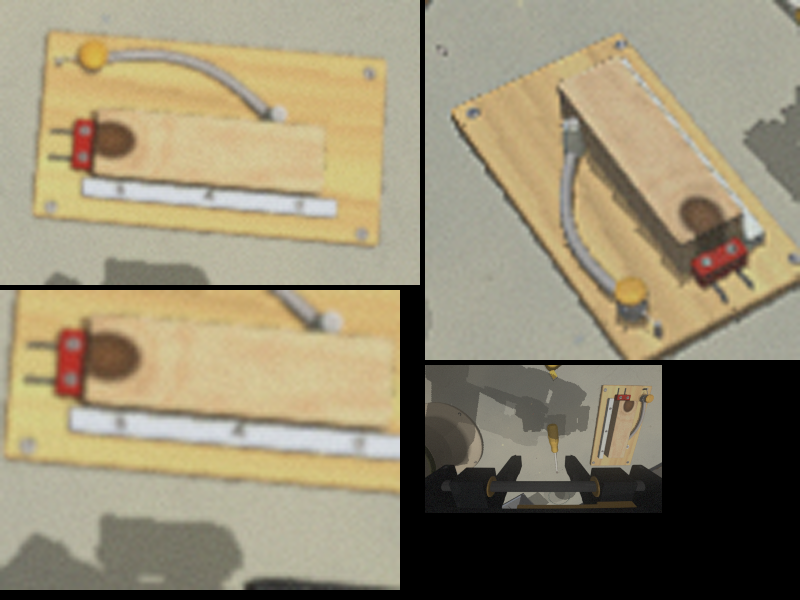

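```bash
python3 - <<'E'
from h import *
b=(np.array([-.5,-.3]))
L=[(sx*.0225,y,z) for z in(.046,) for sx,y in((-1,.0782),(-1,-.0718),(1,.0782),(1,-.0718))]+[(-.0225,.0782,.024),(-.0225,-.0718,.024),(-.0225,.085,.024),(-.0225,-.085,.024),(.0295,-.040,.040)]
q=proj('top',tf(J,L))
print('in upper-left crop',((q-[310,165])*3).round(1).tolist())
print('side crop',((proj('side',tf(J,L))-[230,120])*3.75+[425,0]).round(1).tolist())
a=cam('top')['image']
# brightness profile across the joint line, at two places along fence
for y in(.04,-.05):
    P=[(u/1e3,y,.024) for u in range(-40,-5,2)]
    print(y,[int(cv2.getRectSubPix(cv2.cvtColor(a,cv2.COLOR_BGR2GRAY),(3,3),tuple(map(float,p))).mean()) for p in proj('top',tf(J,P))])
E
```

```text
in upper-left crop [[92.1, 173.5], [322.0, 194.0], [97.6, 105.9], [325.7, 126.0], [90.4, 177.6], [314.7, 197.6], [80.3, 176.7], [334.5, 199.4], [276.0, 112.8]]
side crop [[742.9, 208.3], [616.1, 51.6], [678.4, 241.1], [554.4, 80.0], [742.8, 230.4], [618.1, 74.8], [748.9, 238.0], [608.0, 62.2], [570.1, 123.1]]
0.04 [188, 179, 172, 177, 193, 209, 213, 203, 178, 151, 144, 160, 181, 190, 191, 191, 191, 190]
-0.05 [186, 179, 173, 178, 193, 209, 215, 208, 186, 157, 146, 159, 182, 193, 195, 192, 189, 188]
```

The top view fits the home position. The dark strip along the fence is the visible side face, its width is the same at both ends, and the roller is at its predicted home. I'll hand the job in.

```bash
python3 -c "
from cell import env
print(env.finish_job())"
```

```text
the job is handed in; nothing more can be done
None
```

I loaded the offcut and handed the job in at about 15 s: by camera it lies flush along the fence with its end at the red stop and the arm clamping it, though a gap under a millimetre wouldn't show; stop contact read 7 N at most and the fence push was about 5 N by my estimate.

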